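# Take the pile on the sideboard apart and put each thing in its place

## Task

Take the pile apart from the top down and put each thing in its own place, in this order: the salt jar into the empty well of the dark wooden stand beside the pepper jar, the matchbox into the little red tray, the blue tin onto the middle of the slate mat, and last the green tea box into the white tray. Keep everything upright, and set the matchbox, tin and tea box square with the tray or mat, flat on it and with nothing resting on a rim. Leave the blue mug and the small glass shaker where they are.

Things in the scene. Friction and masses are not known exactly. Their poses are not given: they have to be found in the camera images.
- salt_jar: glass spice jar with a black cap and pale grey contents, upright and round, 41 mm across, 105 mm high; origin at the centre of its underside, z up. At the start it stands on one half of the blue tin's lid, about 2 cm from the lid's middle, 5 mm from the matchbox and much taller than it, so it must go first
- matchbox: red-brown matchbox lying flat, 35 mm (its x) by 58 mm (its y) by 16 mm high; origin at the centre of its underside, z up. Grip it across its 35 mm side. At the start it lies on the other half of the tin's lid, about 2 cm from the lid's middle, its 58 mm side across the tin
- tin: closed blue tin with a flat lid and rounded edges, 62 mm (its x) by 86 mm (its y) by 40 mm high; origin at the centre of its underside, z up. Grip it across its 62 mm side. At the start it stands on the tea box, lined up with it; the salt jar and the matchbox stand on it
- tea_box: closed dark green card tea box, 68 mm (its x) by 98 mm (its y) by 84 mm high, the bottom of the pile, its lid stays shut; origin at the centre of its underside, z up. Grip it across its 68 mm side. Its 98 mm side runs roughly away from the robot (within 0.3 rad)
- free_well (a point): centre of the floor of the empty round well in the dark wooden cruet stand: well 61 mm across, 6 mm deep, its floor 8 mm above the work surface. The stand is a fixed block 76 x 154 x 14 mm; its other well, 76 mm from this one on the side away from the robot (along the point's -y), holds a fixed brown-banded pepper jar 44 mm across whose top is 113 mm above the work surface
- match_tray: fixed little red tray, outside 66 mm (its x) by 88 mm (its y), inside 60 x 82 mm, rim 6 mm high, floor 3 mm thick; origin at the centre of its underside, z up. The matchbox lies in it long side along long side; either end may be first
- slate_mat: fixed flat dark grey slate mat without a rim, 86 mm (its x) by 110 mm (its y), 6 mm thick; origin at the centre of its underside, z up. The tin stands in its middle, long side along long side; either end may be first
- tea_tray: fixed white plastic tray, outside 100 mm (its x) by 130 mm (its y), inside 92 x 122 mm, rim 14 mm high, floor 4 mm thick; origin at the centre of its underside, z up. The tea box stands in it long side along long side; either end may be first
- mug_1: bystander: loose dark blue mug, 89 x 126 x 97 mm high, at the middle of the back row of clutter (up to 340 mm high at the sides), close to the wall that stands 0.72 m ahead of the robot; origin at the centre of its underside. Not to be moved
- mill_1: bystander: loose small glass shaker with a grey top, 44 mm across, 90 mm high, a little in front of the back row; origin at the centre of its underside. Not to be moved
Things that resemble listed ones, but are neither listed nor needed, are in the scene too. Leave any turquoise look-alike of the salt_jar alone.

How it is judged (in metres and radians):
On the way, in this order (a step that is already met when the one before it is completed fails the run):
1. the salt jar stands in the free well of the wooden stand, let go (horizontal distance between salt_jar and free_well below 0.014 m and height (world z) of salt_jar between 0.004 and 0.012 m and angle between salt_jar's own z axis and vertical below 0.1 rad and linear speed of salt_jar below 0.02 m/s and contact force between the fingers and salt_jar below 0.1 N), for 0.2 s.
2. the matchbox lies in the red tray, let go (horizontal distance between matchbox and match_tray below 0.02 m and height (world z) of matchbox between -0.001 and 0.007 m and angle between matchbox's own z axis and vertical below 0.1 rad and angle between the x axis of matchbox and the x axis of match_tray, either way round below 0.35 rad and linear speed of matchbox below 0.02 m/s and contact force between the fingers and matchbox below 0.1 N), for 0.2 s.
3. the blue tin stands on the slate mat, let go (horizontal distance between tin and slate_mat below 0.015 m and height (world z) of tin between 0.002 and 0.01 m and angle between tin's own z axis and vertical below 0.1 rad and angle between the x axis of tin and the x axis of slate_mat, either way round below 0.25 rad and linear speed of tin below 0.02 m/s and contact force between the fingers and tin below 0.1 N), for 0.2 s.
4. the green tea box stands in the white tray, let go (horizontal distance between tea_box and tea_tray below 0.018 m and height (world z) of tea_box between 0 and 0.008 m and angle between tea_box's own z axis and vertical below 0.1 rad and angle between the x axis of tea_box and the x axis of tea_tray, either way round below 0.25 rad and linear speed of tea_box below 0.02 m/s and contact force between the fingers and tea_box below 0.1 N), for 0.2 s.
At the end, for the whole second after the job is handed in: All four upright, let go and at rest, on the floor of their places: salt jar in the free well within 14 mm, matchbox in the red tray within 20 mm and 0.35 rad, tin on the slate mat within 15 mm and 0.25 rad, tea box in the white tray within 18 mm and 0.25 rad; heights within 4 mm (all of step 1 and all of step 2 and all of step 3 and all of step 4); the robot touches nothing.
It fails at once if one of the four things is tipped over (more than 0.6 rad) (angle between any of salt_jar, matchbox, tin, tea_box's own z axis and vertical above 0.6 rad).
It fails at once if the blue mug or the small shaker is moved by more than 25 mm (distance of any of mug_1, mill_1 from where it was at the start of the episode above 0.025 m).
It also fails if it takes over 109 s, if anything falls off the work surface, if the arm or the gripper's body presses on something with over 40 N, if the wrist force passes 120 N, or if a joint passes its speed limit or range.

## Robot

A 6-joint arm with a two-finger parallel gripper is mounted at the origin on a cart in front of the work surface, level with it; the furniture and walls round the work are solid. World frame = base frame: x ahead of the robot, y to its left, z up, the work surface at z = 0. Lengths are in m, angles in degrees, forces in N, time in s.
With the tool pointing down it reaches from about 0.25 to 0.85 m from the base axis. Payload 12.5 kg.
Tool frame: the origin (TCP) lies at the very end of the fingers, on their centre line; the grasp point (between the pads) lies 19 mm behind it; z points along the fingers, y is the line along which they close (so a half turn about z gives the same grasp; the last joint's range is limited). The gripper opens to 93 mm and grips with 3 to 60 N. Pads are 15 mm wide; open, the fingers measure 128 mm over their backs; the gripper's body (75 mm by 188 mm) begins 65 mm behind the grasp point.
Start: joints at [59.611, 20.094, 94.641, -0, 65.266, -4.847], TCP at [0.237, 0.496, 0.219] pointing down, gripper open.
Joint ranges: [-157.81, 157.81], [-45, 120.19], [0.68, 151.7], [-89.99, 269.99], [4.06, 180], [-164.3, 164.3]. Speed limits (degrees/s): [127.2, 127.2, 159.86, 180, 180, 180].

## Interface

Orientations are given as [roll, pitch, yaw] about the fixed x, y, z axes, in that order (R = Rz(yaw) Ry(pitch) Rx(roll)).
In Python, from workcell import status, vision, order gives the robot as it stands. The module is installed in compiled form; this text tells all that it offers.
- The arm moves only by the shell command python3 -m crank 'ROWS' [OPENING] [FORCE]. ROWS is rows parted by semicolons, their numbers by spaces, 1 to 10 of them, each of 6 numbers: dx, dy, dz in m, then a rotation vector rx, ry, rz in degrees; each row shifts and turns the commanded pose from where the row before left it, along the tool's axes as they then stand; what a row does not reach is not made up. A row lasts 1/10 s, in which the tool goes at most 0.05 m and 8.59 degrees, less where a joint would pass 70% of its speed; a pose out of reach is approached as far as the arm can. OPENING is the opening from 0.0 (shut) to 1.0 (fully open), set as the command begins (- or left out keeps the last). The fingers move at their own pace and stop on an object; FORCE is the grip in N (left out, the last holds). Time passes only in rows, so rows that do not move let the fingers close. It prints the time, the measured TCP pose, the force, the opening and the grip force at its end.
- status.get_state(): the state, without advancing time (a new reading comes with each control period).
- vision.grab_frame(name): name is "scene" or "side" or "wrist"; returns a dict with "color" (420x560x3 uint8, blue, green, red), "fx", "fy", "cx", "cy" (pixels), "rvec" (rotation vector, rad) and "tvec" (3), from world to camera coordinates, as OpenCV has them. Camera axes: x right, y down, z forward; pixel columns grow to the right and rows downward; lengths in m; the calibration is good to about 2 mm. A picture is of the moment at which its call begins. There is no depth.
- order.finish_job(): hands the job in; it is judged then, once.
The state is a dict: "time_s": time; "qpos": joint angles; "qd": joint speeds; "tau": joint torques, N m; "tcp_pos": TCP position; "orientation": TCP orientation; "contact_force": force on the tool from outside, world axes, zero at the start; "ft_torque": the same for the moment, N m; "opening": opening from 0.0 (shut) to 1.0 (fully open); "finger_force": force on a finger pad.
Only numpy, scipy, OpenCV 4.12 (cv2) and the standard library are available. Lean on these libraries where they do the work, as an engineer would, in place of code of your own. Each camera call takes 0.05 s, during which the arm holds its last target. There are 200 camera calls.

## Working session

There is one attempt and no reset: what is moved stays moved. The work goes in short steps, Python scripts to look and compute and a shell command to move; the robot and the scene stay as the last step left them, time stands still between calls to the robot, and variables do not carry over. Pictures are saved under pics/ and viewed, at most 14 in all, crops included, and the job is handed in when it is done.

```bash
mkdir -p pics
python3 - <<'E'
from workcell import status, vision
import cv2
print(status.get_state())
for n in ("scene","side","wrist"):
    f=vision.grab_frame(n); cv2.imwrite(f"pics/{n}0.png",f["color"])
    print(n,f["fx"],f["fy"],f["cx"],f["cy"],f["rvec"],f["tvec"])
E
```

```text
{'time_s': 0.0, 'qpos': array([ 5.96094886e+01,  2.01245929e+01,  9.46750315e+01, -3.76193868e-04,
        6.52665497e+01, -4.84692578e+00]), 'qd': array([-0.04277603, -0.00575194,  0.07012277, -0.06886336, -0.02368332,
       -0.04709531]), 'tau': array([-2.11901213e-03, -4.97315776e+01, -2.85261190e+01,  6.96673966e-02,
        2.57042062e-02, -1.66742630e-04]), 'tcp_pos': array([0.23696505, 0.49596422, 0.21811172]), 'orientation': array([-1.79934034e+02, -5.25102382e-03,  1.54456569e+02]), 'contact_force': array([-0.64016773,  0.06678726, -0.39289371]), 'ft_torque': array([-0.04119935,  0.00144802, -0.01918905]), 'finger_force': 0.0, 'opening': 0.9974849292777959}
scene 501.4864235854595 501.4864235854595 278.70012288981576 212.98587596637 [ 1.03324215 -2.1449935   1.28786499] [0.33217418 0.28913574 1.35691826]
side 534.1621931366393 534.1621931366393 283.4594471589672 210.82517055177627 [ 2.36808736 -0.92502637  0.28661261] [-0.34954821  0.36517631  1.35887127]
wrist 364.0820704688221 364.0820704688221 276.5504925567574 210.19125162409472 [-2.43049663 -1.53252525 -0.23333681] [-0.54837624 -0.03461265  0.39183592]
```

View pics/scene0.png

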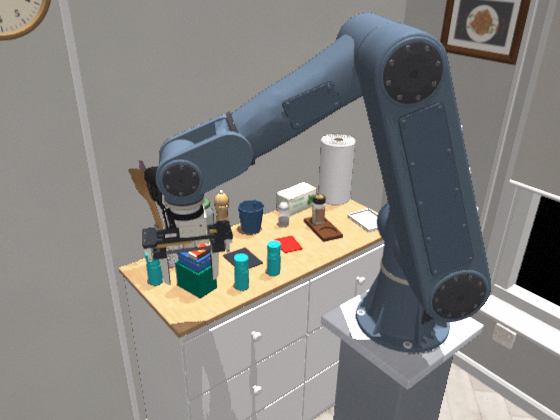

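View pics/side0.png

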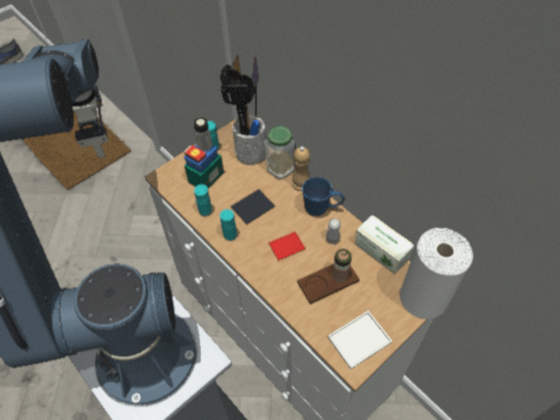

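Scene: the pile is at about (197,268), half hidden by the gripper. Turquoise jars stand at (154,268), (241,272) and (273,258). The mat is at (242,259), red tray (288,244), cruet stand (322,227) and white tray (367,220). In the side view, the pile is at (204,165) with the salt jar at (202,133). The turquoise jars there are at (211,135), (204,200) and (229,225), the mat at (252,206), red tray (287,246), stand (328,282) with the empty well at (317,284), and white tray (360,339).

Run:
```python
import cv2
a=cv2.imread("pics/side0.png")[105:255,140:340]; cv2.imwrite("pics/sidecrop.png",cv2.resize(a,None,fx=4,fy=4,interpolation=cv2.INTER_CUBIC))
```

```text
(no output)
```

View pics/sidecrop.png

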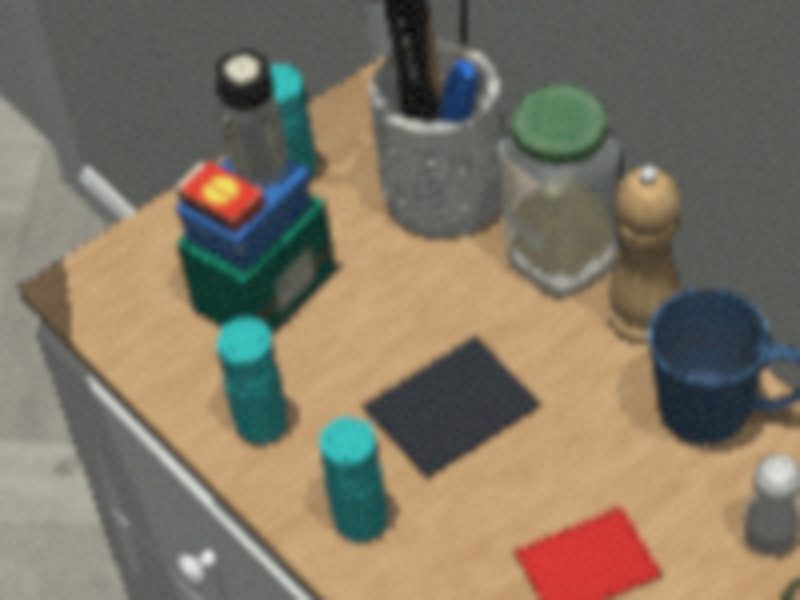

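View pics/wrist0.png

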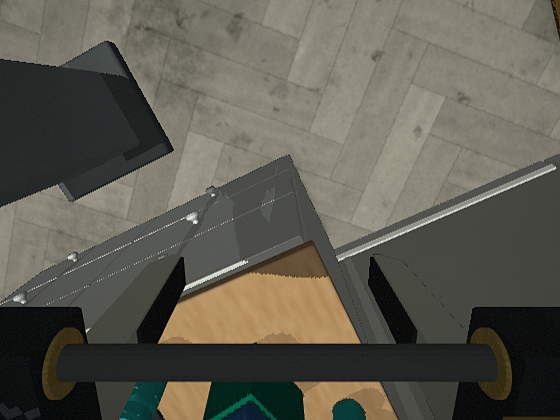

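The crop confirms it: the salt jar (black cap, grey glass) stands on the tin's far half. A turquoise jar is behind it, with two more in front. Next I'll measure positions from the side view.

```bash
cat > h.py <<'E'
import cv2, numpy as np
from workcell import status, vision
from scipy.spatial.transform import Rotation as Ro
def cast(f,px,z):
    """pixels (N,2) -> world points on plane z"""
    K=np.array([[f["fx"],0,f["cx"]],[0,f["fy"],f["cy"]],[0,0,1]])
    R=cv2.Rodrigues(np.array(f["rvec"],float))[0]; c=-R.T@np.array(f["tvec"],float).ravel()
    d=np.c_[np.reshape(px,(-1,2)),np.ones(np.size(px)//2)]@np.linalg.inv(K).T@R
    return c+d*((z-c[2])/d[:,2])[:,None]
def proj(f,P):
    K=np.array([[f["fx"],0,f["cx"]],[0,f["fy"],f["cy"]],[0,0,1]])
    return cv2.projectPoints(np.reshape(P,(-1,3)).astype(float),np.array(f["rvec"],float),np.array(f["tvec"],float),K,None)[0].reshape(-1,2)
def blob(f,lo,hi,box=None,close=3):
    """largest HSV blob in box (x0,y0,x1,y1): contour px"""
    m=cv2.inRange(cv2.cvtColor(f["color"],cv2.COLOR_BGR2HSV),np.array(lo),np.array(hi))
    if box: k=np.zeros_like(m);k[box[1]:box[3],box[0]:box[2]]=255;m&=k
    m=cv2.morphologyEx(m,cv2.MORPH_CLOSE,np.ones((close,close)))
    cs=cv2.findContours(m,cv2.RETR_EXTERNAL,cv2.CHAIN_APPROX_NONE)[0]
    return max(cs,key=cv2.contourArea).reshape(-1,2)
def rect(P):
    """min-area rectangle in mm: centre, (short,long), yaw deg of the LONG side in (-90,90]"""
    (cx,cy),(w,h),a=cv2.minAreaRect((P[:,:2]*1000).astype(np.float32))
    if w>h: w,h=h,w
    else: a+=90
    a=(a+90)%180-90
    return [round(float(v),1) for v in (cx,cy,w,h,a)]
def tool(dst):
    """world target xyz -> delta in tool axes"""
    s=status.get_state(); R=Ro.from_euler('xyz',s["orientation"],degrees=True)
    return R.inv().apply(np.array(dst)-s["tcp_pos"]).round(4), s["orientation"].round(2)
E
python3 - <<'E'
from h import *
f=vision.grab_frame("side")
def tr(name,lo,hi,box,z):
    try: c=blob(f,lo,hi,box); print(name,len(c),c.min(0),c.max(0),rect(cast(f,c,z)))
    except Exception as e: print(name,e)
tr("mat",(0,0,0),(180,120,75),(225,185,280,228),.006)
tr("red",(0,150,90),(8,255,255),(260,225,315,265),.006)
tr("stand",(0,60,0),(25,255,90),(290,258,362,305),.014)
tr("white",(0,0,150),(180,70,255),(320,305,400,370),.014)
tr("tin",(105,100,50),(125,255,255),(180,135,225,175),.124)
tr("match",(0,120,100),(30,255,255),(184,145,207,162),.140)
c=blob(f,(0,0,0),(180,255,60),(190,115,210,130)); print("cap",c.min(0),c.max(0))
print(cast(f,(200,122),.229), cast(f,(317,284),.008), cast(f,(342,255),.113))
s=vision.grab_frame("scene")
print(proj(s,[[.3,.5,0],[.3,.5,.14]]))
E
```

```text
mat 85 [232 190] [273 222] [500.3, 167.4, 79.7, 102.2, -4.2]
red 84 [269 232] [304 259] [480.8, -5.5, 66.2, 87.2, -15.7]
stand 240 [299 265] [358 302] [482.8, -169.7, 74.9, 150.0, -15.6]
white 152 [328 310] [391 368] [424.6, -341.8, 105.3, 135.3, -10.0]
tin 81 [185 146] [216 170] [456.1, 326.9, 72.5, 97.6, -15.4]
match 41 [185 145] [204 160] [444.7, 350.6, 37.0, 55.4, -77.2]
cap [194 120] [207 129]
[[0.48667713 0.36211798 0.229     ]] [[ 0.45683479 -0.15498256  0.008     ]] [[ 0.52196297 -0.17546913  0.113     ]]
[[182.78581888 338.74189788]
 [178.26144215 294.80554564]]
```

Run:
```python
from h import *
f=vision.grab_frame("wrist"); s=status.get_state()
R=Ro.from_euler('xyz',s["orientation"],degrees=True)
Rc=cv2.Rodrigues(np.array(f["rvec"],float))[0]; c=-Rc.T@np.array(f["tvec"],float).ravel()
print("cam in tool",R.inv().apply(c-s["tcp_pos"]),"axes in tool (rows x,y,z)\n",R.inv().apply(Rc).round(3), c)
print("tcp px",proj(f,s["tcp_pos"]))
f=vision.grab_frame("side")
for n,b in (("back",(205,118,225,150)),("f1",(190,180,215,220)),("f2",(215,205,242,245))):
    k=blob(f,(80,100,60),(97,255,255),b); u=np.array([k[:,0].mean(),k[:,1].max()-5]); print(n,k.min(0),k.max(0),cast(f,u,0)[0].round(3))
print("mill",cast(f,(334,239),0),"mug",cast(f,(316,208),0),"garliccan etc",cast(f,(250,156),0),cast(f,(280,172),0),cast(f,(301,186),0))
print(tool([.40,.38,.40]))
```

```text
cam in tool [ 0.08458251 -0.00078548 -0.16487099] axes in tool (rows x,y,z)
 [[-0.     1.     0.001]
 [-0.954  0.    -0.3  ]
 [-0.3   -0.001  0.954]] [0.1604385  0.5319753  0.38334617]
tcp px [[278.46954369 272.24107257]]
back [207 121] [218 146] [0.581 0.467 0.   ]
f1 [194 183] [210 214] [0.384 0.266 0.   ]
f2 [220 210] [235 239] [0.384 0.143 0.   ]
mill [[ 0.59976964 -0.08105255  0.        ]] mug [[0.6397651  0.03430215 0.        ]] garliccan etc [[0.62926699 0.33121781 0.        ]] [[0.65535297 0.21398646 0.        ]] [[0.66515844 0.12700876 0.        ]]
(array([-0.1971, -0.0346, -0.1815]), array([-179.98,   -0.  ,  154.46]))
```

```bash
python3 -m crank '0 0 -0.045 0 0 -5; 0 0 -0.045 0 0 -5; 0 0 -0.045 0 0 0; 0 0 -0.045 0 0 0; -0.038 -0.014 0 0 0 0; -0.038 -0.014 0 0 0 0; -0.038 -0.014 0 0 0 0; -0.038 -0.014 0 0 0 0; -0.036 -0.012 0 0 0 0; 0 0 0 0 0 0' 1.0
python3 - <<'E'
from h import *
f=vision.grab_frame("wrist"); cv2.imwrite("pics/w1.png",f["color"]); import pickle; pickle.dump(f,open("w1.pkl","wb"))
E
```

```text
time_s: 1.35
tcp_pos: [0.4028, 0.3781, 0.3982]
orientation: [-179.9, 0.0, 164.2]
contact_force: [-0.3, -0.4, -0.3]
opening: 1.001
finger_force: 0.0
```

View pics/w1.png

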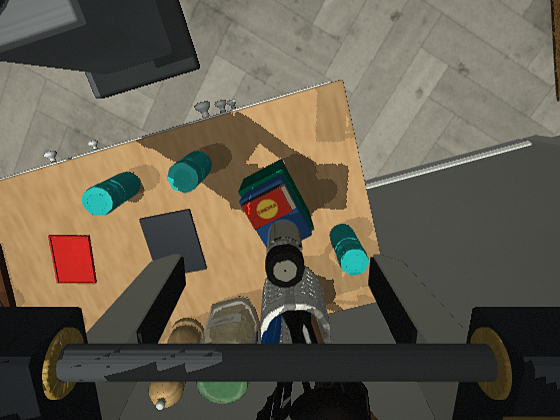

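The wrist view shows the salt jar's black cap at (285,267), with the white top disc at (285,271). The matchbox is at (268,208) on the tin, the tea box is below it, and a turquoise jar is at (350,250).

Run:
```python
from h import *; import pickle
f=pickle.load(open("w1.pkl","rb"))
k=blob(f,(0,0,0),(180,255,45),(255,240,315,292)); print("cap",k.min(0),k.max(0),cv2.minEnclosingCircle(k))
w=blob(f,(0,0,100),(180,70,255),(272,258,300,284)); (u,r)=cv2.minEnclosingCircle(w); print("disc",u,r,cast(f,u,.229))
m=blob(f,(0,90,60),(30,255,255),(238,180,300,234)); print("match",rect(cast(f,m,.140)))
m=blob(f,(105,90,30),(130,255,255),(230,150,320,250)); print("tin",m.min(0),m.max(0))
a=f["color"][150:310,220:380]; cv2.imwrite("pics/w1c.png",cv2.resize(a,None,fx=3.7,fy=3.7,interpolation=cv2.INTER_CUBIC))
# far things
m=blob(f,(0,150,90),(8,255,255),(40,225,110,295)); print("red",rect(cast(f,m,.006)))
m=blob(f,(0,0,0),(180,255,80),(130,200,215,278)); print("mat",rect(cast(f,m,.006)))
```

```text
cap [265 240] [304 287] ((287.3201904296875, 262.3596496582031), 25.70480728149414)
disc (284.8636474609375, 270.5) 11.413616180419922 [[0.48638137 0.36207621 0.229     ]]
match [442.5, 350.4, 64.6, 67.5, -17.6]
tin [239 176] [311 239]
red [480.3, -2.0, 67.4, 89.2, -16.6]
mat [502.5, 154.1, 116.7, 121.3, 85.9]
```

View pics/w1c.png

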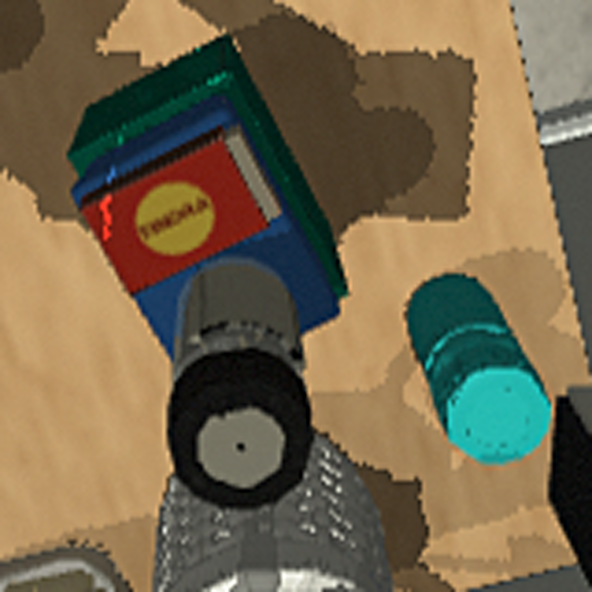

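Run:
```python
from h import *
print(tool([.4864,.3621,.175]))
```

```text
(array([-0.0867,  0.0067,  0.2233]), array([-1.7997e+02, -2.0000e-02,  1.6429e+02]))
```

```bash
python3 -m crank '-0.043 0.0035 0 0 0 0; -0.0437 0.0032 0 0 0 0; 0 0 0.045 0 0 0; 0 0 0.045 0 0 0; 0 0 0.045 0 0 0; 0 0 0.045 0 0 0; 0 0 0.025 0 0 0; 0 0 0.0183 0 0 0; 0 0 0 0 0 0; 0 0 0 0 0 0' 1.0
python3 - <<'E'
from h import *
print(tool([.4864,.3621,.175]))
f=vision.grab_frame("side"); a=f["color"][60:210,110:310]; cv2.imwrite("pics/s2.png",cv2.resize(a,None,fx=4,fy=4))
E
```

```text
time_s: 2.4
tcp_pos: [0.485, 0.3643, 0.176]
orientation: [180.0, 0.0, 164.5]
contact_force: [0.4, 0.7, 0.3]
opening: 0.997
finger_force: 0.0
(array([-0.0019, -0.0018,  0.001 ]), array([1.7998e+02, 1.0000e-02, 1.6450e+02]))
```

View pics/s2.png

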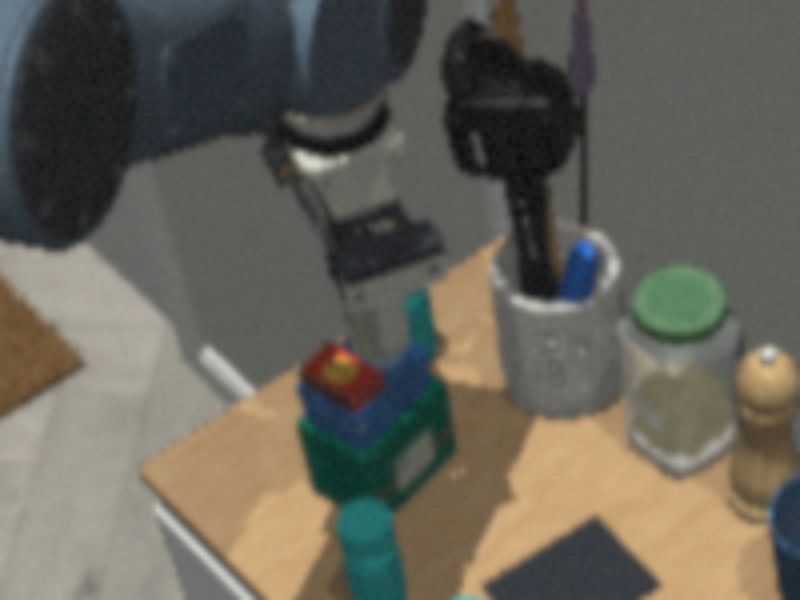

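The gripper straddles the jar, clear of the utensils. Closing and lifting.

```bash
python3 -m crank '-0.0015 -0.0018 0.001 0 0 0; 0 0 0 0 0 0; 0 0 0 0 0 0;0 0 0 0 0 0;0 0 0 0 0 0;0 0 0 0 0 0;0 0 0 0 0 0' 0.0 15; python3 -m crank '0 0 -0.01 0 0 0; 0 0 -0.02 0 0 0;0 0 -0.03 0 0 0;0 0 -0.03 0 0 0;0 0 -0.02 0 0 0'
```

```text
time_s: 3.15
tcp_pos: [0.4863, 0.3615, 0.1744]
orientation: [180.0, 0.0, 164.5]
contact_force: [-0.3, 0.6, 0.3]
opening: 0.452
finger_force: 0.3
time_s: 3.65
tcp_pos: [0.4866, 0.3616, 0.2873]
orientation: [179.9, 0.1, 164.5]
contact_force: [0.9, -0.9, -0.8]
opening: 0.436
finger_force: 15.0
```

```bash
python3 -m crank '-0.002 -0.03 0 0 0 0;-0.002 -0.04 0 0 0 0;-0.002 -0.05 0 0 0 0;-0.002 -0.05 0 0 0 0;-0.002 -0.05 0 0 0 0;-0.002 -0.05 0 0 0 0;-0.002 -0.05 0 0 0 0;-0.002 -0.05 0 0 0 0;-0.002 -0.04 0 0 0 0;-0.002 -0.03 0 0 0 0'; python3 -m crank '0 0 0 0 0 0;0 0 0 0 0 0'
python3 - <<'E'
from h import *; import pickle
f=vision.grab_frame("wrist"); cv2.imwrite("pics/w3.png",f["color"]); pickle.dump(f,open("w3.pkl","wb"))
E
```

```text
time_s: 4.65
tcp_pos: [0.3869, -0.0696, 0.2852]
orientation: [-180.0, 0.1, 164.4]
contact_force: [0.7, -0.1, -0.9]
opening: 0.435
finger_force: 15.0
time_s: 4.85
tcp_pos: [0.3877, -0.0678, 0.2849]
orientation: [180.0, 0.0, 164.4]
contact_force: [0.5, -0.5, -1.7]
opening: 0.435
finger_force: 15.0
```

View pics/w3.png

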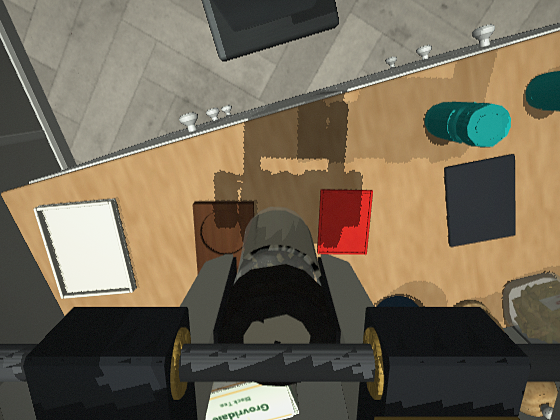

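The well's circle is at about (224,233) and the stand's near edge runs from (194,202) to (255,202), with the held jar hiding the right part. White tray (84,248), red tray (345,222) and mat (480,200) are fully visible.

Run:
```python
from h import *; import pickle
f=pickle.load(open("w3.pkl","rb"))
m=blob(f,(0,100,60),(8,255,255),(305,180,385,265)); print("red",m.min(0),m.max(0),rect(cast(f,m,.006)))
m=blob(f,(0,0,0),(180,255,90),(430,145,530,255)); print("mat",m.min(0),m.max(0),rect(cast(f,m,.006)))
m=blob(f,(0,0,130),(180,60,255),(20,185,150,310)); print("white",m.min(0),m.max(0),rect(cast(f,m,.014)))
hsv=cv2.cvtColor(f["color"],cv2.COLOR_BGR2HSV); print(hsv[205,185:262:6].tolist()); print(hsv[240,185:205:3].tolist())
a=f["color"][180:280,180:280]; cv2.imwrite("pics/well.png",cv2.resize(a,None,fx=6,fy=6,interpolation=cv2.INTER_CUBIC))
```

```text
red [317 189] [372 254] [480.1, -4.4, 66.3, 89.2, -16.2]
mat [444 154] [514 246] [499.3, 167.3, 85.7, 109.1, -4.5]
white [ 34 200] [132 298] [423.9, -338.9, 99.2, 132.2, -10.2]
[[17, 118, 203], [18, 109, 222], [12, 159, 98], [12, 156, 106], [11, 150, 104], [11, 155, 56], [13, 162, 60], [10, 152, 57], [13, 159, 53], [13, 158, 50], [11, 153, 60], [12, 165, 54], [16, 113, 115]]
[[17, 115, 201], [17, 122, 199], [17, 124, 194], [17, 116, 213], [12, 162, 85], [11, 159, 96], [10, 191, 12]]
```

View pics/well.png

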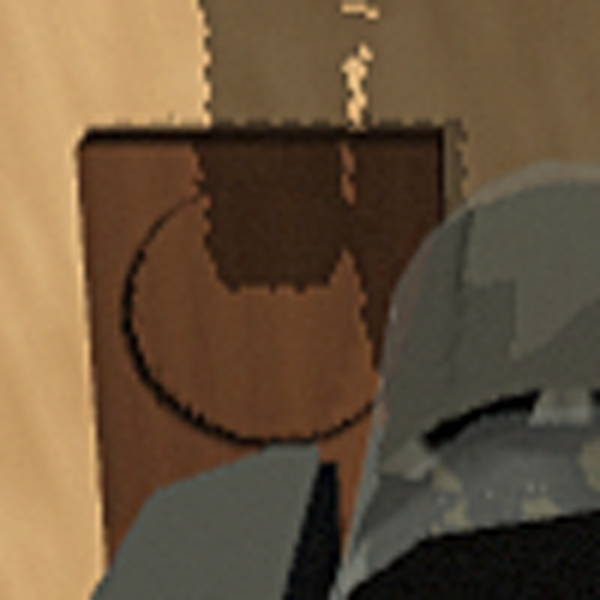

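Run:
```python
from h import *; import pickle
from scipy.optimize import least_squares
f=pickle.load(open("w3.pkl","rb"))
p=np.array([[125,310],[195,197],[148,243],[150,395],[200,430],[270,444],[330,432],[378,403]])/6+180-.4
P=cast(f,p,.014)[:,:2]
r=least_squares(lambda v:np.hypot(*(P-v).T)-.0305,P.mean(0)); print("well",r.x,r.fun.round(4))
E=cast(f,np.array([[83,143],[442,140]])/6+180-.4,.014)[:,:2]; d=E[1]-E[0]; L=np.hypot(*d); n=np.array([d[1],-d[0]])/L
print("edge",E,L,"yaw",np.degrees(np.arctan2(n[1],n[0])),"c",E.mean(0)+n*.039,E.mean(0)-n*.039)
print(cast(f,(280,290),.3)) 
# held jar: bottom outline visible on left edge
print(tool([.4495,-.160,.28]))
```

```text
well [ 0.44872602 -0.15570112] [-0.0003 -0.0003 -0.001   0.0012  0.0001 -0.0009 -0.0009  0.0001]
edge [[ 0.40171483 -0.18048916]
 [ 0.42122022 -0.10839791]] 0.07468338794907844 yaw -15.139758049534962 c [ 0.4491139  -0.15462934] [ 0.37382115 -0.13425774]
[[ 0.38908755 -0.0674105   0.3       ]]
(array([-0.0843, -0.0728,  0.0047]), array([1.7999e+02, 2.0000e-02, 1.6444e+02]))
```

```bash
python3 - <<'E'
from h import *
print(tool([.449,-.155,.0615]))
E
python3 -m crank '-0.020 -0.017 0 0 0 0;-0.04 -0.033 0 0 0 0;-0.0225 -0.018 0 0 0 0; 0 0 0.04 0 0 0;0 0 0.05 0 0 0;0 0 0.05 0 0 0;0 0 0.04 0 0 0;0 0 0.02 0 0 0;0 0 0 0 0 0;0 0 0 0 0 0'
python3 - <<'E'
from h import *
print(tool([.449,-.155,.0615]))
f=vision.grab_frame("side"); a=f["color"][200:350,250:450]; cv2.imwrite("pics/s4.png",cv2.resize(a,None,fx=4,fy=4))
E
```

```text
(array([-0.0824, -0.0682,  0.2232]), array([1.7999e+02, 2.0000e-02, 1.6444e+02]))
time_s: 5.9
tcp_pos: [0.4486, -0.1531, 0.085]
orientation: [-180.0, 0.0, 164.5]
contact_force: [0.3, 0.6, -0.6]
opening: 0.437
finger_force: 15.0
(array([-0.0008, -0.0018,  0.0235]), array([-1.8000e+02,  2.0000e-02,  1.6453e+02]))
```

View pics/s4.png

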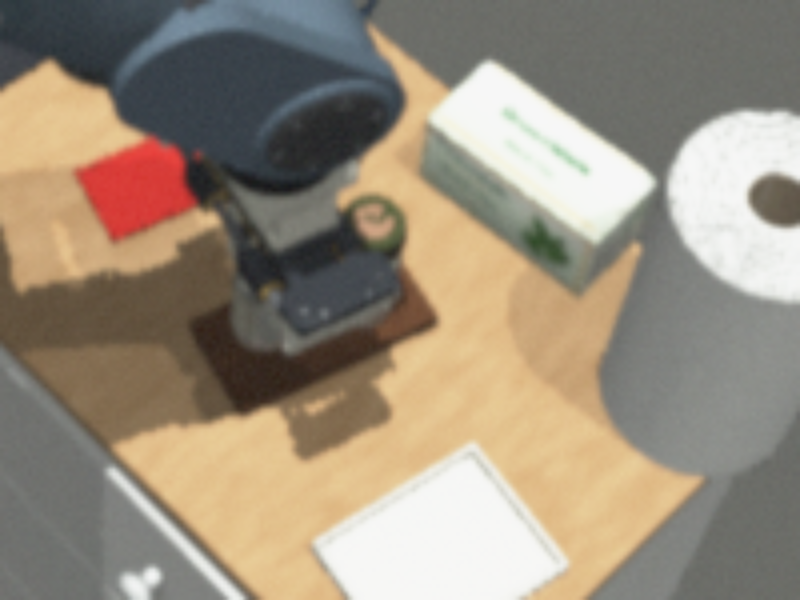

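The jar is over the near half of the stand, with the pepper jar clear behind the gripper. Lowering.

```bash
python3 -m crank '-0.0008 -0.0018 0.010 0 0 0;0 0 0.008 0 0 0;0 0 0.004 0 0 0; 0 0 0 0 0 0;0 0 0 0 0 0'; python3 -m crank '0 0 0.0025 0 0 0;0 0 0 0 0 0;0 0 0 0 0 0'
```

```text
time_s: 6.45
tcp_pos: [0.4482, -0.1557, 0.0624]
orientation: [-180.0, -0.0, 164.5]
contact_force: [-0.3, -0.8, -0.6]
opening: 0.438
finger_force: 15.0
time_s: 6.75
tcp_pos: [0.4482, -0.1556, 0.0599]
orientation: [-180.0, 0.0, 164.5]
contact_force: [0.6, -0.1, -0.3]
opening: 0.434
finger_force: 15.0
```

```bash
python3 -m crank '0 0 0.0015 0 0 0;0 0 0 0 0 0;0 0 0 0 0 0';python3 -m crank '0 0 0.001 0 0 0;0 0 0 0 0 0;0 0 0 0 0 0'
```

```text
time_s: 7.05
tcp_pos: [0.4482, -0.1557, 0.0583]
orientation: [-180.0, -0.0, 164.5]
contact_force: [-0.6, 0.0, -0.4]
opening: 0.438
finger_force: 15.0
time_s: 7.35
tcp_pos: [0.4485, -0.1557, 0.0578]
orientation: [-180.0, 0.0, 164.5]
contact_force: [-1.5, 0.2, 7.7]
opening: 0.439
finger_force: 15.0
```

Contact with the floor of the well at the expected height. Releasing and rising.

```bash
python3 -m crank '0 0 0 0 0 0;0 0 0 0 0 0;0 0 0 0 0 0;0 0 0 0 0 0;0 0 0 0 0 0;0 0 0 0 0 0' 1.0; python3 -m crank '0 0 -0.03 0 0 0;0 0 -0.04 0 0 0;0 0 -0.05 0 0 0;0 0 -0.05 0 0 0;0.03 0.02 -0.05 0 0 0;0.04 0.03 -0.03 0 0 0;0 0 0 0 0 0'
python3 - <<'E'
from h import *
f=vision.grab_frame("wrist"); cv2.imwrite("pics/w5.png",f["color"])
w=proj(f,[[.4485,-.1557,.113],[.4485,-.1557,.008]]); print(w)
E
```

```text
time_s: 7.95
tcp_pos: [0.4482, -0.1556, 0.0573]
orientation: [-180.0, -0.0, 164.5]
contact_force: [0.5, 0.9, -0.8]
opening: 0.905
finger_force: 0.0
time_s: 8.65
tcp_pos: [0.4021, -0.0977, 0.2971]
orientation: [-180.0, 0.3, 164.5]
contact_force: [0.7, 0.2, 0.2]
opening: 0.999
finger_force: 0.0
[[235.3918225  241.42607393]
 [244.09133322 210.34128105]]
```

View pics/w5.png

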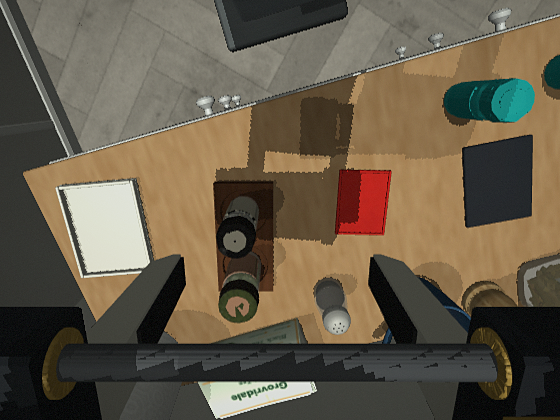

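The salt jar's cap is at (235,240), matching the predicted (235,241), and it stands upright beside the pepper jar at (240,302). Back to the pile for the matchbox.

```bash
python3 -m crank '0.010 0.035 0 0 0 0;0.015 0.047 0 0 0 0;0.015 0.047 0 0 0 0;0.015 0.047 0 0 0 0;0.015 0.047 0 0 0 0;0.015 0.047 0 0 0 0;0.015 0.047 0 0 0 0;0.015 0.047 0 0 0 0;0.015 0.047 0 0 0 0;0.010 0.035 0 0 0 0'; python3 -m crank '0 0 0 0 0 0;0 0 0 0 0 0;0 0 0 0 0 0'
python3 - <<'E'
from h import *; import pickle
f=vision.grab_frame("wrist"); pickle.dump(f,open("w6.pkl","wb"))
print(proj(f,[[.46,.34,.124]]))
cx,cy=proj(f,[[.46,.345,.13]])[0].astype(int)
a=f["color"][cy-75:cy+75,cx-100:cx+100]; print(cx-100,cy-75); cv2.imwrite("pics/w6.png",cv2.resize(a,None,fx=4,fy=4,interpolation=cv2.INTER_CUBIC))
E
```

```text
time_s: 9.7
tcp_pos: [0.3875, 0.3702, 0.2919]
orientation: [-179.9, -0.1, 164.5]
contact_force: [-0.1, 0.6, 0.8]
opening: 1.0
finger_force: 0.0
time_s: 10.0
tcp_pos: [0.388, 0.3668, 0.2928]
orientation: [-179.9, -0.0, 164.4]
contact_force: [0.1, 0.1, -0.2]
opening: 0.999
finger_force: 0.0
[[271.37405567 263.49892198]]
176 189
```

View pics/w6.png

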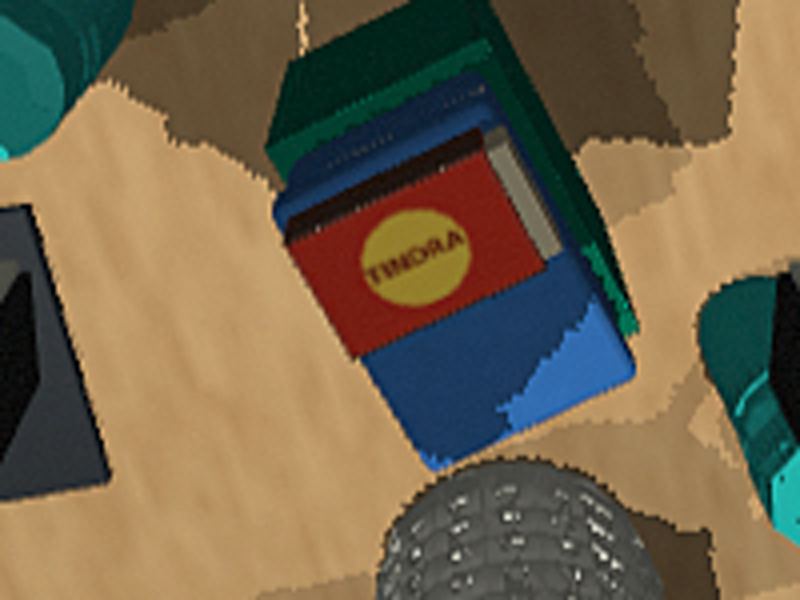

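Matchbox top corners in the crop are at (287,242), (487,152), (547,268) and (353,358). The tin lid's corners are at about (275,205), (488,78), (637,365) and (433,472).

Run:
```python
from h import *; import pickle
f=pickle.load(open("w6.pkl","rb"))
q=lambda L:np.array(L)/4+[175.6,188.6]
M=cast(f,q([[287,242],[487,152],[547,268],[353,358]]),.140); print("match",M.mean(0),rect(M))
d=M[1]+M[2]-M[0]-M[3]; psi=np.degrees(np.arctan2(d[1],d[0])); print("long yaw",psi)
T=cast(f,q([[275,205],[482,76],[637,365],[433,472]]),.124); print("tin",T.mean(0),rect(T), [np.linalg.norm(T[i]-T[i-1]).round(4) for i in range(4)])
s=status.get_state(); c=M.mean(0)
R=Ro.from_euler('z',psi,degrees=True)*Ro.from_euler('x',180,degrees=True)
print("turn tool z",s["orientation"][2]-psi); print("delta in present axes",tool([c[0],c[1],.20])[0],"in turned axes",R.inv().apply([c[0]-s["tcp_pos"][0],c[1]-s["tcp_pos"][1],.2-s["tcp_pos"][2]]).round(4))
```

```text
match [0.44396045 0.35340115 0.14      ] [443.9, 353.4, 34.2, 52.2, -79.0]
long yaw 100.91797644489006
tin [0.46105212 0.3591937  0.124     ] [460.5, 359.0, 60.6, 90.8, 12.3] [np.float64(0.0849), np.float64(0.0605), np.float64(0.0873), np.float64(0.0607)]
turn tool z 63.47059857637032
delta in present axes [-0.0575  0.0023  0.0932] in turned axes [-0.0236  0.0524  0.0932]
```

```bash
python3 -m crank '0 0 0.005 0 0 7.93;0 0 0.01 0 0 7.93;0 0 0.01 0 0 7.93;0 0 0.01 0 0 7.93;0 0 0.01 0 0 7.93;0 0 0.01 0 0 7.93;0 0 0.01 0 0 7.93;0 0 0.01 0 0 7.93;-0.01 0.026 0.01 0 0 0;-0.0107 0.0262 0.008 0 0 0'; python3 -m crank '0 0 0 0 0 0;0 0 0 0 0 0'
python3 - <<'E'
from h import *
print(tool([.4432,.3562,.129]))
E
```

```text
time_s: 11.05
tcp_pos: [0.4436, 0.3563, 0.2005]
orientation: [180.0, -0.0, 101.0]
contact_force: [0.1, 0.8, -0.1]
opening: 1.001
finger_force: 0.0
time_s: 11.25
tcp_pos: [0.4431, 0.3564, 0.2005]
orientation: [-180.0, 0.0, 100.9]
contact_force: [0.3, -0.8, -0.9]
opening: 1.001
finger_force: 0.0
(array([-0.0002,  0.0002,  0.0715]), array([-1.7997e+02,  1.0000e-02,  1.0090e+02]))
```

```bash
python3 -m crank '0 0 0.03 0 0 0;0 0 0.03 0 0 0;0 0 0.0115 0 0 0;0 0 0 0 0 0'; python3 -m crank '0 0 0 0 0 0;0 0 0 0 0 0;0 0 0 0 0 0;0 0 0 0 0 0;0 0 0 0 0 0;0 0 0 0 0 0;0 0 0 0 0 0;0 0 0 0 0 0' 0.0 10; python3 -m crank '0 0 -0.01 0 0 0;0 0 -0.02 0 0 0;0 0 -0.03 0 0 0;0 0 -0.03 0 0 0;0 0 0 0 0 0'
```

```text
time_s: 11.65
tcp_pos: [0.4419, 0.357, 0.1284]
orientation: [-179.9, 0.0, 101.0]
contact_force: [-0.0, -0.5, 0.3]
opening: 1.0
finger_force: 0.0
time_s: 12.45
tcp_pos: [0.4428, 0.3573, 0.1291]
orientation: [180.0, -0.0, 101.0]
contact_force: [0.4, 0.3, 0.6]
opening: 0.37
finger_force: 10.0
time_s: 12.95
tcp_pos: [0.4442, 0.3584, 0.2238]
orientation: [179.6, -0.2, 101.0]
contact_force: [0.6, -0.3, -0.2]
opening: 0.364
finger_force: 10.0
```

```bash
python3 -m crank '0 0 0 0 0 -7.85;0 0 0 0 0 -7.85;0 0 0 0 0 -7.85;0 0 0 0 0 -7.85;0 0 0 0 0 -7.85;0 0 0 0 0 -7.85;0 0 0 0 0 -7.85;0 0 0 0 0 -7.85'; python3 -m crank '-0.014 -0.034 0 0 0 0;-0.018 -0.045 0 0 0 0;-0.018 -0.045 0 0 0 0;-0.018 -0.045 0 0 0 0;-0.018 -0.045 0 0 0 0;-0.018 -0.045 0 0 0 0;-0.018 -0.045 0 0 0 0;-0.014 -0.035 0 0 0 0;0 0 0 0 0 0;0 0 0 0 0 0'
python3 - <<'E'
from h import *
print(tool([.4801,-.0044,.012]))
E
```

```text
time_s: 13.75
tcp_pos: [0.4426, 0.3572, 0.2189]
orientation: [-180.0, -0.0, 164.1]
contact_force: [-0.2, -0.1, -2.1]
opening: 0.369
finger_force: 10.0
time_s: 14.75
tcp_pos: [0.4787, -0.0065, 0.219]
orientation: [180.0, -0.0, 163.7]
contact_force: [-0.4, 0.2, -0.8]
opening: 0.365
finger_force: 10.0
(array([-0.0008,  0.0024,  0.207 ]), array([ 1.7999e+02, -3.0000e-02,  1.6371e+02]))
```

```bash
python3 -m crank '-0.001 0.0024 0.03 0 0 0;0 0 0.045 0 0 0;0 0 0.045 0 0 0;0 0 0.04 0 0 0;0 0 0.03 0 0 0;0 0 0.015 0 0 0;0 0 0 0 0 0;0 0 0 0 0 0'; python3 -m crank '0 0 0.002 0 0 0; 0 0 0 0 0 0;0 0 0 0 0 0';python3 -m crank '0 0 0.0015 0 0 0; 0 0 0 0 0 0;0 0 0 0 0 0'
```

```text
time_s: 15.55
tcp_pos: [0.4807, -0.0032, 0.0145]
orientation: [180.0, -0.0, 163.9]
contact_force: [0.2, 0.6, -0.1]
opening: 0.37
finger_force: 10.0
time_s: 15.85
tcp_pos: [0.4809, -0.0041, 0.0127]
orientation: [180.0, 0.1, 163.8]
contact_force: [0.2, -0.2, -0.5]
opening: 0.363
finger_force: 10.0
time_s: 16.15
tcp_pos: [0.4805, -0.0041, 0.0106]
orientation: [-180.0, -0.0, 163.8]
contact_force: [-0.2, 0.9, 0.8]
opening: 0.368
finger_force: 10.0
```

```bash
python3 -m crank '0 0 0.0015 0 0 0; 0 0 0 0 0 0;0 0 0 0 0 0';python3 -m crank '0 0 0.001 0 0 0; 0 0 0 0 0 0;0 0 0 0 0 0'
```

```text
time_s: 16.45
tcp_pos: [0.4805, -0.0041, 0.0091]
orientation: [-180.0, -0.0, 163.8]
contact_force: [-0.7, -0.5, 0.2]
opening: 0.372
finger_force: 10.0
time_s: 16.75
tcp_pos: [0.4805, -0.0041, 0.0081]
orientation: [-180.0, -0.0, 163.8]
contact_force: [0.1, -0.5, -0.7]
opening: 0.372
finger_force: 10.0
```

```bash
python3 -m crank '0 0 0 0 0 0;0 0 0 0 0 0;0 0 0 0 0 0;0 0 0 0 0 0' 0.6; python3 -m crank '0 0 -0.02 0 0 0;0 0 -0.04 0 0 0;0 0 -0.05 0 0 0;0 0 -0.05 0 0 0;0.02 0.02 -0.05 0 0 0;0.03 0.02 -0.03 0 0 0;0.02 0.02 0 0 0 0;0 0 0 0 0 0' 1.0
python3 - <<'E'
from h import *
f=vision.grab_frame("wrist"); cv2.imwrite("pics/w7.png",f["color"])
q=proj(f,[[.4801,-.0044,.02]])[0].astype(int)
m=blob(f,(0,100,60),(8,255,255),tuple(map(int,(q[0]-60,q[1]-60,q[0]+60,q[1]+60)))); print("tray",rect(cast(f,m,.006)))
a=f["color"][max(q[1]-50,0):q[1]+50,q[0]-60:q[0]+60]; hs=cv2.cvtColor(a,cv2.COLOR_BGR2HSV); m=blob({"color":a},(20,100,60),(32,255,255)); c=m.mean(0)+[q[0]-60,max(q[1]-50,0)]; print("yellow disc",c,cast(f,c,.019))
cv2.imwrite("pics/w7.png",cv2.resize(a,None,fx=5,fy=5,interpolation=cv2.INTER_CUBIC)); print(status.get_state()["tcp_pos"])
E
```

```text
time_s: 17.15
tcp_pos: [0.4806, -0.0041, 0.0081]
orientation: [-180.0, 0.0, 163.8]
contact_force: [-0.3, -1.4, 0.6]
opening: 0.594
finger_force: 0.0
time_s: 17.95
tcp_pos: [0.4307, 0.0716, 0.2426]
orientation: [179.9, 0.1, 163.9]
contact_force: [1.1, -0.9, -0.3]
opening: 1.003
finger_force: 0.0
tray [479.8, -3.3, 65.8, 88.1, -16.2]
yellow disc [225.05084746 238.15254237] [[ 0.48298542 -0.00573213  0.019     ]]
[0.43139009 0.07056778 0.24206589]
```

View pics/w7.png

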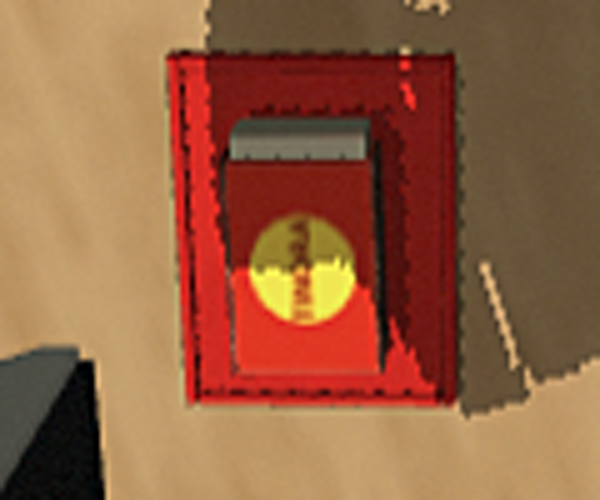

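The matchbox lies flat and square inside the red tray. Now the tin.

```bash
python3 -m crank '0.012 0.03 0 0 0 0;0.016 0.04 0 0 0 0;0.018 0.045 0 0 0 0;0.018 0.045 0 0 0 0;0.018 0.045 -0.02 0 0 0;0.016 0.04 -0.01 0 0 0;0.012 0.029 0 0 0 0;0 0 0 0 0 0;0 0 0 0 0 0'
python3 - <<'E'
from h import *; import pickle
f=vision.grab_frame("wrist"); pickle.dump(f,open("w8.pkl","wb"))
for z,lo,hi in ((.124,(105,120,40),(122,255,255)),(.084,(60,120,15),(88,255,255))):
    q=proj(f,[[.461,.359,z]])[0].astype(int)
    m=blob(f,lo,hi,tuple(map(int,(q[0]-75,max(q[1]-85,0),q[0]+75,q[1]+70))))
    hull=cv2.convexHull(m).reshape(-1,2); ap=cv2.approxPolyDP(hull,6,True).reshape(-1,2); print(q,ap.tolist(),rect(cast(f,m,z))); print(cast(f,ap,z)[:,:2].round(4).tolist())
E
```

```text
time_s: 18.9
tcp_pos: [0.4031, 0.361, 0.2697]
orientation: [-179.9, -0.0, 163.9]
contact_force: [-0.5, -0.7, 0.3]
opening: 1.001
finger_force: 0.0
[293 254] [[299, 199], [341, 278], [287, 304], [244, 233], [252, 221]] [459.7, 358.4, 62.1, 91.7, 13.4]
[[0.4108, 0.3782], [0.4971, 0.3962], [0.51, 0.3393], [0.428, 0.3216], [0.4189, 0.3321]]
[291 238] [[248, 198], [296, 173], [341, 267], [246, 227]] [458.2, 358.8, 71.3, 113.5, 12.5]
[[0.4071, 0.3288], [0.396, 0.3815], [0.507, 0.4007], [0.436, 0.3175]]
```

```bash
python3 -m crank '0 0 0 0 0 -7.1;0 0 0 0 0 -7.1;0 0 0 0 0 -7.1;0 0 0 0 0 -7.1;-0.028 -0.007 0.02 0 0 0;-0.0282 -0.0073 0.03 0 0 0;0 0 0.03 0 0 0;0 0 0.03 0 0 0;0 0 0 0 0 0;0 0 0 0 0 0'
python3 - <<'E'
from h import *
print(tool([.461,.359,.100]))
E
```

```text
time_s: 19.95
tcp_pos: [0.4613, 0.3585, 0.1614]
orientation: [-180.0, -0.0, -167.8]
contact_force: [0.1, 0.2, 0.3]
opening: 1.0
finger_force: 0.0
(array([0.0001, 0.0006, 0.0614]), array([-1.7999e+02, -1.0000e-02, -1.6785e+02]))
```

```bash
python3 -m crank '0 0.0006 0.03 0 0 0;0 0 0.02 0 0 0;0 0 0.0114 0 0 0;0 0 0 0 0 0;0 0 0 0 0 0'; python3 -m crank '0 0 0 0 0 0;0 0 0 0 0 0;0 0 0 0 0 0;0 0 0 0 0 0;0 0 0 0 0 0;0 0 0 0 0 0;0 0 0 0 0 0' 0.0 20; python3 -m crank '0 0 -0.005 0 0 0;0 0 -0.015 0 0 0;0 0 -0.03 0 0 0;0 0 -0.03 0 0 0;0 0 0 0 0 0'
```

```text
time_s: 20.45
tcp_pos: [0.4613, 0.3602, 0.1008]
orientation: [180.0, 0.1, -167.8]
contact_force: [-0.4, -0.0, 0.4]
opening: 0.999
finger_force: 0.0
time_s: 21.15
tcp_pos: [0.4606, 0.3599, 0.0994]
orientation: [180.0, 0.0, -167.8]
contact_force: [-0.2, -0.9, 2.9]
opening: 0.666
finger_force: 20.0
time_s: 21.65
tcp_pos: [0.4622, 0.361, 0.1843]
orientation: [179.8, 0.4, -167.8]
contact_force: [-0.9, -0.5, -2.0]
opening: 0.666
finger_force: 20.0
```

```bash
python3 -m crank '0 0 0 0 0 8.35;0 0 0 0 0 8.35;-0.007 -0.024 0 0 0 0;-0.010 -0.035 0 0 0 0;-0.010 -0.035 0 0 0 0;-0.010 -0.035 0 0 0 0;-0.010 -0.035 0 0 0 0;-0.007 -0.025 0 0 0 0;0 0 0 0 0 0;0 0 0 0 0 0'
python3 - <<'E'
from h import *
print(tool([.4995,.1673,.025]))
E
```

```text
time_s: 22.65
tcp_pos: [0.4996, 0.1671, 0.1793]
orientation: [180.0, -0.0, 175.4]
contact_force: [-0.2, -0.4, -1.6]
opening: 0.666
finger_force: 20.0
(array([1.000e-04, 2.000e-04, 1.543e-01]), array([ 1.7999e+02, -1.0000e-02,  1.7545e+02]))
```

```bash
python3 -m crank '0 0 0.03 0 0 0;0 0 0.045 0 0 0;0 0 0.04 0 0 0;0 0 0.025 0 0 0;0 0 0.012 0 0 0;0 0 0 0 0 0;0 0 0 0 0 0';python3 -m crank '0 0 0.002 0 0 0; 0 0 0 0 0 0;0 0 0 0 0 0';python3 -m crank '0 0 0.0015 0 0 0; 0 0 0 0 0 0;0 0 0 0 0 0';python3 -m crank '0 0 0.001 0 0 0; 0 0 0 0 0 0;0 0 0 0 0 0'
```

```text
time_s: 23.35
tcp_pos: [0.5002, 0.1678, 0.0283]
orientation: [180.0, 0.1, 175.5]
contact_force: [0.1, -0.2, -1.7]
opening: 0.67
finger_force: 20.0
time_s: 23.65
tcp_pos: [0.5, 0.1673, 0.026]
orientation: [180.0, 0.1, 175.5]
contact_force: [-0.2, -0.5, -2.1]
opening: 0.666
finger_force: 20.0
time_s: 23.95
tcp_pos: [0.4996, 0.1672, 0.0238]
orientation: [-180.0, -0.0, 175.5]
contact_force: [-0.0, 0.1, -0.5]
opening: 0.667
finger_force: 20.0
time_s: 24.25
tcp_pos: [0.4996, 0.1672, 0.0228]
orientation: [-180.0, -0.0, 175.5]
contact_force: [0.4, 0.7, -1.2]
opening: 0.666
finger_force: 20.0
```

```bash
python3 -m crank '0 0 0.001 0 0 0; 0 0 0 0 0 0;0 0 0 0 0 0';python3 -m crank '0 0 0.0008 0 0 0; 0 0 0 0 0 0;0 0 0 0 0 0'
```

```text
time_s: 24.55
tcp_pos: [0.4997, 0.1673, 0.0218]
orientation: [-180.0, 0.0, 175.5]
contact_force: [0.5, 0.1, -1.7]
opening: 0.665
finger_force: 20.0
time_s: 24.85
tcp_pos: [0.4997, 0.1673, 0.021]
orientation: [180.0, 0.0, 175.5]
contact_force: [-0.1, -0.1, -1.3]
opening: 0.659
finger_force: 20.0
```

```bash
python3 -m crank '0 0 0.0008 0 0 0; 0 0 0 0 0 0;0 0 0 0 0 0'; python3 -m crank '0 0 0 0 0 0;0 0 0 0 0 0;0 0 0 0 0 0;0 0 0 0 0 0;0 0 0 0 0 0' 1.0; python3 -m crank '0 0 -0.02 0 0 0;0 0 -0.04 0 0 0;0 0 -0.05 0 0 0;0 0 -0.05 0 0 0;0.02 0.02 -0.04 0 0 0;0.03 0.03 -0.02 0 0 0;0.03 0.03 0 0 0 0;0 0 0 0 0 0;0 0 0 0 0 0'
python3 - <<'E'
from h import *; import pickle
f=vision.grab_frame("wrist"); pickle.dump(f,open("w9.pkl","wb"))
for n,z,c,lo,hi in (("tin",.046,(.4995,.167),(105,120,30),(122,255,255)),("tea",.084,(.461,.359),(60,120,10),(88,255,255))):
    q=proj(f,[[*c,z]])[0].astype(int)
    m=blob(f,lo,hi,tuple(map(int,(max(q[0]-85,0),max(q[1]-90,0),q[0]+85,q[1]+80))))
    hull=cv2.convexHull(m).reshape(-1,2); ap=cv2.approxPolyDP(hull,5,True).reshape(-1,2); print(n,q,ap.tolist(),rect(cast(f,m,z))); print(cast(f,ap,z)[:,:2].round(4).tolist())
cv2.imwrite("pics/w9.png",f["color"])
E
```

```text
time_s: 25.15
tcp_pos: [0.4997, 0.1672, 0.0208]
orientation: [-180.0, 0.0, 175.5]
contact_force: [-4.3, -2.1, 8.5]
opening: 0.665
finger_force: 20.0
time_s: 25.65
tcp_pos: [0.4997, 0.1672, 0.0202]
orientation: [-180.0, -0.0, 175.5]
contact_force: [0.1, 0.1, 0.2]
opening: 0.989
finger_force: 0.0
time_s: 26.55
tcp_pos: [0.4259, 0.2536, 0.2403]
orientation: [-180.0, 0.0, 175.6]
contact_force: [-0.5, 0.0, 1.2]
opening: 1.002
finger_force: 0.0
tin [202 256] [[230, 213], [232, 290], [182, 292], [171, 223], [183, 213]] [496.8, 168.8, 64.3, 93.8, -3.6]
[[0.4533, 0.2022], [0.5429, 0.1941], [0.5412, 0.1383], [0.4596, 0.1394], [0.4496, 0.1536]]
tea [392 221] [[332, 172], [387, 155], [416, 167], [476, 283], [475, 300], [443, 300], [368, 280], [351, 246]] [483.8, 366.8, 89.1, 189.6, 27.4]
[[0.4101, 0.3037], [0.3985, 0.3526], [0.4113, 0.3785], [0.5321, 0.4419], [0.5513, 0.4426], [0.5489, 0.4106], [0.5207, 0.3357], [0.4832, 0.3196]]
```

```bash
python3 -m crank '0.010 0.03 0 0 0 0;0.014 0.04 0 0 0 0;0.010 0.034 0 0 0 0;0 0 0 0 0 0;0 0 0 0 0 0'
python3 - <<'E'
from h import *; import pickle
f=vision.grab_frame("wrist"); pickle.dump(f,open("w10.pkl","wb"))
q=proj(f,[[.461,.359,.084]])[0].astype(int)
a=f["color"][q[1]-85:q[1]+85,q[0]-110:q[0]+110]; print(q-[110,85]); cv2.imwrite("pics/w10.png",cv2.resize(a,(792,612-0),interpolation=cv2.INTER_CUBIC)[:600])
E
```

```text
time_s: 27.1
tcp_pos: [0.4009, 0.3591, 0.2395]
orientation: [-179.9, -0.0, 175.5]
contact_force: [0.1, -0.3, -0.8]
opening: 1.001
finger_force: 0.0
[172 168]
```

View pics/w10.png

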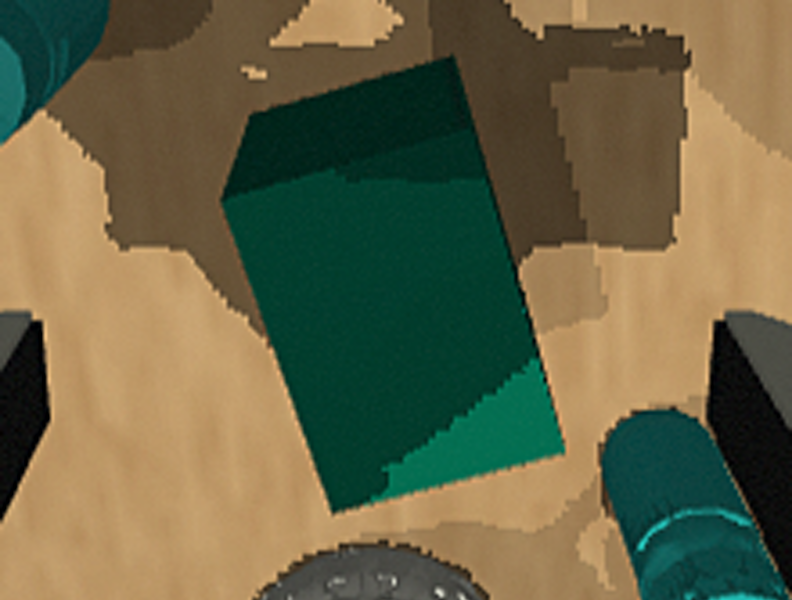

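The tea box top's corners in the crop are at (222,200), (472,125), (565,452) and (332,513), at scale 3.6.

Run:
```python
from h import *; import pickle
f=pickle.load(open("w10.pkl","rb"))
P=cast(f,np.array([[222,200],[472,125],[565,452],[332,513]])/3.6+[171.6,167.6],.084)
c=P.mean(0); d=P[2]+P[3]-P[0]-P[1]; y=np.degrees(np.arctan2(d[1],d[0])); print(c,y,rect(P))
s=status.get_state(); psi=y+180; R=Ro.from_euler('z',psi,degrees=True)*Ro.from_euler('x',180,degrees=True)
print("turn",s["orientation"][2]-psi,R.inv().apply(np.array([c[0],c[1],.11])-s["tcp_pos"]).round(4))
```

```text
[0.46630555 0.35853841 0.084     ] 11.96534237604781 [466.1, 358.5, 67.5, 98.2, 12.0]
turn -16.4979302521902 [-0.0639 -0.0136  0.1297]
```

```bash
python3 -m crank '0 0 0 0 0 -8.25;0 0 0 0 0 -8.25;-0.03 -0.007 0.02 0 0 0;-0.034 -0.0066 0.03 0 0 0;0 0 0.04 0 0 0;0 0 0.04 0 0 0;0 0 0 0 0 0;0 0 0 0 0 0'
python3 - <<'E'
from h import *
print(tool([.4663,.3585,.042]))
E
```

```text
time_s: 27.95
tcp_pos: [0.4665, 0.3588, 0.1111]
orientation: [-180.0, -0.0, -168.1]
contact_force: [-0.6, -0.3, 0.7]
opening: 0.999
finger_force: 0.0
(array([ 0.0002, -0.0002,  0.0691]), array([-1.7999e+02, -2.0000e-02, -1.6805e+02]))
```

```bash
python3 -m crank '0 0 0.02 0 0 0;0 0 0.02 0 0 0;0 0 0.02 0 0 0;0 0 0.009 0 0 0;0 0 0 0 0 0;0 0 0 0 0 0'; python3 -m crank '0 0 0 0 0 0;0 0 0 0 0 0;0 0 0 0 0 0;0 0 0 0 0 0;0 0 0 0 0 0;0 0 0 0 0 0;0 0 0 0 0 0' 0.0 25; python3 -m crank '0 0 -0.005 0 0 0;0 0 -0.015 0 0 0;0 0 -0.03 0 0 0;0 0 -0.04 0 0 0;0 0 -0.04 0 0 0;0 0 -0.03 0 0 0;0 0 0 0 0 0'
```

```text
time_s: 28.55
tcp_pos: [0.4667, 0.36, 0.0429]
orientation: [180.0, 0.1, -168.0]
contact_force: [0.8, 0.2, 0.6]
opening: 0.999
finger_force: 0.0
time_s: 29.25
tcp_pos: [0.466, 0.3597, 0.0416]
orientation: [180.0, 0.0, -168.0]
contact_force: [-1.1, -1.3, 4.5]
opening: 0.738
finger_force: 25.0
time_s: 29.95
tcp_pos: [0.4673, 0.3607, 0.2065]
orientation: [179.8, 0.4, -168.0]
contact_force: [0.0, 0.9, -3.6]
opening: 0.737
finger_force: 25.0
```

```bash
python3 -m crank '0 0 0 0 0 7.4;0 0 0 0 0 7.4;0 0 0 0 0 7.4;-0.002 -0.03 0 0 0 0;-0.002 -0.04 0 0 0 0;-0.003 -0.045 0 0 0 0;-0.003 -0.045 0 0 0 0;-0.003 -0.045 0 0 0 0;-0.003 -0.045 0 0 0 0;-0.003 -0.045 0 0 0 0';python3 -m crank '-0.003 -0.045 0 0 0 0;-0.003 -0.045 0 0 0 0;-0.003 -0.045 0 0 0 0;-0.003 -0.045 0 0 0 0;-0.002 -0.04 0 0 0 0;-0.002 -0.035 0 0 0 0;0 0 0 0 0 0;0 0 0 0 0 0;0 0 0 0 0 0'
python3 - <<'E'
from h import *
f=vision.grab_frame("wrist"); s=status.get_state()
q=proj(f,[[.424,-.339,.014]])[0].astype(int); print(q)
m=blob(f,(0,0,130),(180,60,255),tuple(map(int,(max(q[0]-100,0),max(q[1]-110,0),q[0]+100,q[1]+110)))); print("white",m.min(0),m.max(0),rect(cast(f,m,.014)))
ap=cv2.approxPolyDP(cv2.convexHull(m),6,True).reshape(-1,2); print(ap.tolist(),cast(f,ap,.014)[:,:2].round(4).tolist())
f=vision.grab_frame("side"); m=blob(f,(0,0,150),(180,70,255),(320,305,400,370)); ap=cv2.approxPolyDP(cv2.convexHull(m),5,True).reshape(-1,2); print(ap.tolist(),cast(f,ap,.014)[:,:2].round(4).tolist())
print(tool([.424,-.339,.06]))
E
```

```text
time_s: 30.95
tcp_pos: [0.4313, 0.0643, 0.2008]
orientation: [-180.0, -0.0, 169.8]
contact_force: [0.3, 0.0, -2.1]
opening: 0.738
finger_force: 25.0
time_s: 31.85
tcp_pos: [0.4028, -0.187, 0.2009]
orientation: [180.0, -0.0, 169.8]
contact_force: [0.5, 0.0, -1.8]
opening: 0.736
finger_force: 25.0
[135 230]
white [ 79 168] [185 287] [424.4, -338.0, 101.5, 130.6, -10.2]
[[181, 168], [185, 257], [156, 287], [98, 287], [79, 170]] [[0.3691, -0.2767], [0.462, -0.2967], [0.491, -0.3366], [0.4799, -0.3985], [0.3534, -0.3755]]
[[368, 310], [392, 340], [350, 368], [328, 335]] [[0.4991, -0.3033], [0.4822, -0.4007], [0.3507, -0.3781], [0.372, -0.2807]]
(array([-0.0474, -0.1461,  0.141 ]), array([ 1.7999e+02, -2.0000e-02,  1.6990e+02]))
```

```bash
python3 -m crank '-0.012 -0.030 0 0 0 0;-0.014 -0.045 0 0 0 0;-0.013 -0.043 0 0 0 0;-0.0084 -0.028 0 0 0 0;0 0 0.03 0 0 0;0 0 0.04 0 0 0;0 0 0.04 0 0 0;0 0 0.02 0 0 0;0 0 0 0 0 0;0 0 0 0 0 0'
python3 - <<'E'
from h import *
print(tool([.4243,-.3388,.0456]))
E
```

```text
time_s: 32.95
tcp_pos: [0.4244, -0.3397, 0.0719]
orientation: [-180.0, 0.0, 169.9]
contact_force: [0.3, -0.3, -1.7]
opening: 0.737
finger_force: 25.0
(array([0.0003, 0.0009, 0.0263]), array([-1.7999e+02,  1.0000e-02,  1.6987e+02]))
```

```bash
python3 -m crank '0 0.0009 0.01 0 0 0;0 0 0.01 0 0 0;0 0 0.005 0 0 0;0 0 0 0 0 0;0 0 0 0 0 0';python3 -m crank '0 0 0.001 0 0 0; 0 0 0 0 0 0;0 0 0 0 0 0';python3 -m crank '0 0 0.001 0 0 0; 0 0 0 0 0 0;0 0 0 0 0 0'
```

```text
time_s: 33.45
tcp_pos: [0.424, -0.3391, 0.0462]
orientation: [-180.0, 0.0, 169.8]
contact_force: [0.5, 0.3, -2.5]
opening: 0.739
finger_force: 25.0
time_s: 33.75
tcp_pos: [0.4242, -0.3393, 0.0454]
orientation: [-180.0, 0.0, 169.8]
contact_force: [0.2, -0.6, -0.6]
opening: 0.737
finger_force: 25.0
time_s: 34.05
tcp_pos: [0.4242, -0.3393, 0.0453]
orientation: [-180.0, 0.0, 169.8]
contact_force: [-3.0, 2.0, 13.0]
opening: 0.745
finger_force: 25.0
```

Contact with the floor. Releasing, rising and checking.

```bash
python3 -m crank '0 0 0 0 0 0;0 0 0 0 0 0;0 0 0 0 0 0;0 0 0 0 0 0;0 0 0 0 0 0' 1.0; python3 -m crank '0 0 -0.02 0 0 0;0 0 -0.04 0 0 0;0 0 -0.05 0 0 0;0 0 -0.05 0 0 0;0.02 0.02 -0.05 0 0 0;0.03 0.04 -0.02 0 0 0;0.02 0.04 0 0 0 0;0 0 0 0 0 0;0 0 0 0 0 0;0 0 0 0 0 0'
python3 - <<'E'
from h import *
f=vision.grab_frame("wrist")
q=proj(f,[[.4242,-.339,.088]])[0].astype(int)
m=blob(f,(60,100,10),(88,255,255),tuple(map(int,(max(q[0]-110,0),max(q[1]-110,0),q[0]+110,q[1]+110))))
ap=cv2.approxPolyDP(cv2.convexHull(m),5,True).reshape(-1,2); print(q,ap.tolist(),cast(f,ap,.088)[:,:2].round(4).tolist(),rect(cast(f,m,.088)))
w=proj(f,[.4485,-.1557,.113])[0].astype(int); d=blob(f,(0,0,100),(180,70,255),tuple(map(int,(w[0]-15,w[1]-15,w[0]+15,w[1]+15)))); u=cv2.minEnclosingCircle(d)[0]; print("salt",cast(f,u,.113))
f=vision.grab_frame("side"); m=blob(f,(105,120,30),(122,255,255),(225,180,280,225)); print("tin",rect(cast(f,m,.046)))
E
```

```text
time_s: 34.55
tcp_pos: [0.424, -0.3391, 0.0441]
orientation: [180.0, -0.0, 169.8]
contact_force: [0.4, -0.2, 0.3]
opening: 0.998
finger_force: 0.0
time_s: 35.55
tcp_pos: [0.3768, -0.2351, 0.2662]
orientation: [-180.0, 0.0, 169.8]
contact_force: [0.3, 0.0, 0.4]
opening: 1.0
finger_force: 0.0
[185 249] [[226, 185], [229, 260], [220, 291], [182, 291], [153, 258], [147, 205], [171, 185]] [[0.3658, -0.2838], [0.444, -0.2981], [0.4775, -0.3153], [0.4704, -0.355], [0.4279, -0.3747], [0.3717, -0.3647], [0.3564, -0.3362]] [415.7, -332.5, 79.1, 115.6, -10.2]
salt [[ 0.44801941 -0.15639152  0.113     ]]Traceback (most recent call last):
  File "<stdin>", line 7, in <module>
  File "h.py", line 19, in blob
    return max(cs,key=cv2.contourArea).reshape(-1,2)
           ~~~^^^^^^^^^^^^^^^^^^^^^^^^
ValueError: max() iterable argument is empty
```

```bash
python3 -c "
from workcell import order
print(order.finish_job())"
```

```text
the job is handed in; nothing more can be done
None
```

I placed the salt jar, matchbox, tin and tea box in order and handed the job in at about 36 s, but no verdict came back; I confirmed the first three by camera after release, and for the tea box only its angle, having placed it by the arm's readings and floor contact.

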